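# Set out a sample board and open its paint pot

## Robot

A 7-joint arm with a two-finger parallel gripper is mounted at the origin on the work surface. World frame = base frame: x ahead of the robot, y to its left, z up, the work surface at z = 0. Lengths are in mm, angles in rad, forces in N, time in s.
With the tool pointing down it reaches from about 400 to 875 mm from the base axis. Payload 4.4 kg.
Tool frame: the origin (TCP) lies on the mounting face of the last link; the fingertips stand 173 mm ahead of it and the grasp point (between the pads) lies 155 mm ahead of it; z points along the fingers, y is the direction in which the jaws open and shut (so a half turn about z gives the same grasp; the last joint's range is limited). The gripper opens to 85 mm and grips with 20 to 120 N. Pads are 22 mm wide; open, the fingers measure 114 mm over their backs; the gripper's body (76 mm by 85 mm) begins 54 mm behind the grasp point. The pads swing forward as they close: fully open they stand 13 mm farther back than shut.
Start: joints at [-1.187, 0.628, 0.038, 1.517, -0.027, 0.996, -0.02], TCP at [282.595, 585.368, 404.713] pointing down, gripper open.
Joint ranges: [-3.06, 3.06], [-0.37, 2.12], [-1.25, 1.32], [0.18, 2.47], [-1.1, 4.24], [0.23, 1.98], [-2.94, 2.94]. Speed limits (rad/s): [2.57, 2.57, 3.14, 3.14, 3.14, 3.14, 3.14].

## Interface

Orientations are given as a unit quaternion [x, y, z, w].
In Python, from bench import arm gives the robot as it stands. The module is installed in compiled form; this text tells all that it offers.
- The arm moves only by the shell command python3 -m inch 'ROWS' [OPENING]. ROWS is a JSON object of lists of equal length, an entry for each row: "slide": the shift along the tool's x, y, z in mm, a list of three; "roll": the turn about the tool's z in rad. In form: {"slide": [[dx, dy, dz], ...], "roll": [roll, ...]}. A call has 1 to 8 rows; each row shifts and turns the commanded pose from where the row before left it, along the tool's axes as they then stand; what a row does not reach is not made up. A row lasts 1/8 s, in which the tool goes at most 62.5 mm and 10.7 degrees, less where a joint would pass 70% of its speed; a pose out of reach is approached as far as the arm can. A call with a gripper value outside its range is refused whole. OPENING is the finger opening in mm, from 0 to 85.4, set as the call begins (- or left out, the last holds). The fingers move at their own pace and stop on an object; the grip force is fixed at half the most. Time passes only in rows, so rows that do not move let the fingers close. It gives the time, the measured TCP pose, the force and the opening at its end, in the units of the state.
- arm.sense(): the state, without advancing time (a new reading comes with each control period).
- arm.camera(name): name is "side" or "top" or "wrist"; returns (picture, depth): 384x512x3 uint8, red, green, blue; 384x512 float32, mm along the optical axis (not along the pixel's ray), 0 where there is no reading.
- arm.camera_model(name): a dict with "intrinsics" (3x3 intrinsics, pixels), "camera_from_world" (4x4, takes a point from world to camera coordinates). Camera axes: x right, y down, z forward; pixel columns grow to the right and rows downward; lengths in mm; the calibration is good to about 2 mm. A picture is of the moment at which its call begins: read the wrist's pose just before it. camera_model takes no time and is no camera call; for the wrist camera it gives the pose at the moment of the call.
- arm.sign_off(): hands the job in, once; it reports no verdict.
Trained networks look in the newest picture that a camera, given by its name, has taken for a name from the list of things; names that differ only in an ending like _2 or _b are one class to them, and where a whole thing is asked for, a point or a joint stands for the part that bears it (a point fixed in the world has none). Each returns a list of dicts, best first, with "p" (0 to 1); they miss things now and then, are a little off and sometimes report something else, mostly with a low value. They report only what shows in the picture. A call takes as long as a camera call. They do not tell look-alikes from the thing itself.
- arm.find_in(camera, target): "extent" ([left, top, width, height] in pixels, round what is visible of it).
The state is a dict: "time_s": time; "joints": joint angles; "qvel": joint speeds; "joint_efforts": joint torques, N m; "ee_pos": TCP position; "tool_rot": TCP orientation; "force": force on the tool from outside, world axes, zero at the start; "torque": the same for the moment, N m; "opening": finger opening in mm.
Only numpy, scipy, OpenCV 4.12 (cv2) and the standard library are available. Lean on these libraries where they do the work, as an engineer would, in place of code of your own. Each camera call takes 0.05 s, during which the arm holds its last target.

## Task

Get ready to brush out a colour sample: draw the white board straight up out of its slot in the rack and stand it on the little easel, centred, its lower edge on the ledge and leaning against the back, and let go of it. Then open the paint pot with the green cap where it stands, its square well in the caddy bracing it: unscrew the tight cap anticlockwise, stop when the threads let go, and lift it straight off without pulling the pot up out of the well. Finish still holding the cap level, clear of the pot and just above its open mouth (a few centimetres at most, so that it drips back into the pot); leave the other boards, pots and desk things where they are.

Things in the scene. Friction and masses are not known exactly. Their poses are not given: they have to be found in the camera images.
- board_white: the white primed sample board, 120 mm wide (its own x), 8 mm thick (its own y), 140 mm tall (its own z), about 100 g, standing on edge in one of the three slots of the rack; origin at the centre of its underside, so its top edge is 140 mm along its z. Both faces are alike
- rack: fixed black rack, base 120 x 156 mm, origin at the centre of its underside. Three slots run along its x, at y = -52, 0 and +52 mm, each 12 mm wide between two steel wire loops that reach 86 mm above the table. The boards stand on the slot floor, 10 mm above the table (tops at 150 mm, 44 mm of air between neighbours), and must rise 80 mm to clear the wires
- easel: fixed wooden table easel, 150 mm wide (its y), facing its own -x, towards the robot. Origin on the table, under the foot of the back. Ledge level, top 25 mm above the table; a lip 12 mm high at its front, 22 mm before the back's foot. The back starts at x = 0 at ledge height and leans towards +x by 0.26 rad, up to 87 mm above the ledge; above that the space behind the board is free
- caddy: the fixed plywood caddy, 72 x 256 mm, 44 mm high, three square wells of 60 mm, 92 mm apart along its own y (at -92, 0 and +92 mm); well floor 8 mm above the table; origin at the centre of its underside
- pot_green: the pot to open: white body 56 mm square, 60 mm high, green panels, about 0.28 kg, loose in a well with 2 mm play each side (the well keeps it from turning). On it a round threaded neck, 36 mm across (43 over the thread), rim at 80 mm. Origin at the centre of its underside, z up
- mouth (a point): the centre of the green pot's open mouth, in the plane of the rim, 80 mm above the pot's underside
- cap_green: its green ribbed cap, 52 mm wide, 26.5 mm high, origin at the centre of its lower edge, z up. Closed: origin 61.5 mm above the pot's underside, 1.5 mm over its shoulder. Anticlockwise from above it rises 18 mm a turn; tight (about 0.5 N m) for 0.5 rad; stays as turned when let go; free after 2.45 rad and 7 mm (lifted sooner, it lifts the pot). The hand must rise with it or it catches again
- board_green: a sample board like the white one, but green, standing in another slot of the rack; not to be used; origin at the centre of its underside
- board_plum: a sample board like the white one, but plum purple, standing in another slot of the rack; not to be used; origin at the centre of its underside
- pot_cream: a closed paint pot like the green one in outline (56 mm square white body, round cap 52 mm in diameter, 88 mm tall in all), cap and colour panels cream; its origin is the centre of its underside
- pot_plum: a closed paint pot like the green one in outline (56 mm square white body, round cap 52 mm in diameter, 88 mm tall in all), cap and colour panels plum purple; its origin is the centre of its underside
- mug: a white mug, 80 mm across, 95 mm tall; origin at the centre of its underside; not to be moved
- brush: a paint brush 210 mm long lying on the table along its own x, less than 30 mm high; origin under its middle; not to be moved
- tape: a roll of tape lying flat, 92 mm across, 24 mm high; origin at the centre of its underside; not to be moved
Mind the look-alikes: they are no part of the job. Leave any pink or red look-alike of the easel alone.

How it is judged:
By the outcome, as a careful person would: the job done as asked, in the order asked, and still so for the second after the job is handed in, while the arm keeps its last pose, push and grip.
It also fails if it takes over 64 s, if anything falls off the work surface, if the arm or the gripper's body presses on something with over 40 N, if the wrist force passes 120 N, or if a joint passes its speed limit or range.

## Working session

There is one attempt and no reset: what is moved stays moved. The work goes in short steps, Python scripts to look and compute and a shell command to move; the robot and the scene stay as the last step left them, time stands still between calls to the robot, and variables do not carry over. Pictures are saved under pics/ and viewed, and the job is handed in when it is done.

```bash
mkdir -p pics; ls; python3 - <<'E'
from bench import arm
import cv2, numpy as np
print(arm.sense())
for n in ("side","top","wrist"):
    p,d=arm.camera(n); m=arm.camera_model(n)
    cv2.imwrite(f"pics/{n}0.png",p[:,:,::-1]); np.save(f"pics/{n}0_d.npy",d)
    print(n,m["intrinsics"],np.round(m["camera_from_world"],4).tolist())
print(arm.sense()["time_s"])
E
```

```text
pics
{'time_s': 0.0, 'joints': array([-1.18680458,  0.62934643,  0.03843791,  1.51833993, -0.02700199,
        0.99629038, -0.02000958]), 'qvel': array([-0.00224559, -0.0002709 ,  0.00038184, -0.00096052, -0.00065915,
       -0.00189036, -0.00020639]), 'joint_efforts': array([ 4.62803018e-04, -5.63410699e+01,  1.22599114e+00, -1.93440807e+01,
        1.09496748e-02,  1.05620432e-02,  9.18709333e-06]), 'ee_pos': array([282.44991858, 585.10993311, 403.79748735]), 'tool_rot': array([ 2.23008054e-01,  9.74816155e-01, -9.11795492e-04, -1.98325543e-04]), 'force': array([0.57427318, 0.55320047, 1.14531562]), 'torque': array([ 0.03421694, -0.0141974 , -0.0188519 ]), 'opening': 85.30976965996622}
side [[348.22217722   0.         254.19680995]
 [  0.         348.22217722 189.27116583]
 [  0.           0.           1.        ]] [[0.771, -0.6367, 0.012, -335.8157], [-0.3713, -0.4648, -0.8038, 255.623], [0.5174, 0.6153, -0.5947, 779.5752], [0.0, 0.0, 0.0, 1.0]]
top [[495.12667805   0.         248.02697506]
 [  0.         495.12667805 185.97619059]
 [  0.           0.           1.        ]] [[0.0211, -0.9998, -0.0022, -4.9082], [-0.9827, -0.0204, -0.1839, 458.9941], [0.1838, 0.006, -0.9829, 1478.3835], [0.0, 0.0, 0.0, 1.0]]
wrist [[327.96343954   0.         258.87734285]
 [  0.         327.96343954 188.01606602]
 [  0.           0.           1.        ]] [[0.4351, 0.9004, -0.0014, -650.2842], [0.8521, -0.4113, 0.3235, -41.7271], [0.2907, -0.142, -0.9462, 380.6936], [0.0, 0.0, 0.0, 1.0]]
0.15
```

View pics/side0.png

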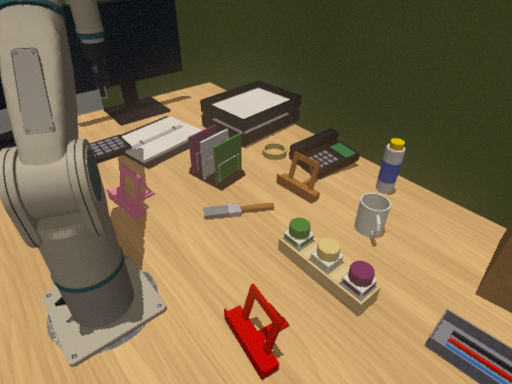

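View pics/top0.png

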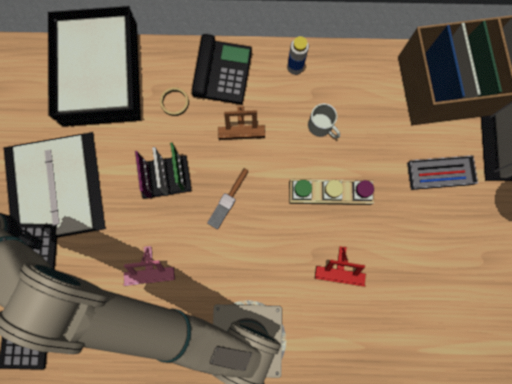

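View pics/wrist0.png

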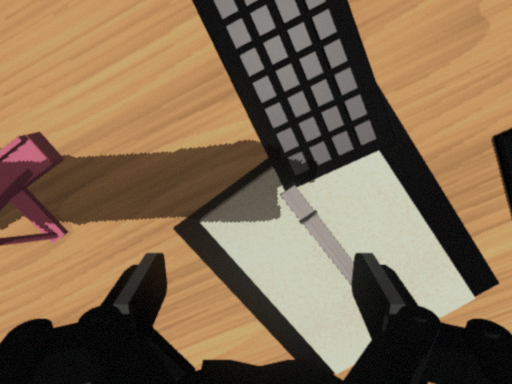

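Side view: the rack is at (217,165) with plum (205,150), white (214,153) and green (229,160) boards. The wooden easel is at (300,178), with a pink look-alike at (130,185) and a red one at (256,330). The green cap is at (299,229), cream at (328,250), plum at (361,272). Top view: white board (158,170), easel (241,125), green cap (303,188).

```bash
cat > h.py <<'E'
from bench import arm
import cv2, numpy as np
def cloud(d,m):
    K=np.array(m["intrinsics"]);T=np.array(m["camera_from_world"])
    v,u=np.indices(d.shape)
    P=np.stack([(u-K[0,2])/K[0,0]*d,(v-K[1,2])/K[1,1]*d,d],-1)
    return (P-T[:3,3])@T[:3,:3]   # world
def snap(n,tag):
    m=arm.camera_model(n); p,d=arm.camera(n)
    cv2.imwrite(f"pics/{n}{tag}.png",p[:,:,::-1]); np.savez(f"pics/{n}{tag}.npz",p=p,d=d,K=m["intrinsics"],T=m["camera_from_world"])
    return p,d,m
def load(n,tag):
    z=np.load(f"pics/{n}{tag}.npz"); return z["p"],z["d"],dict(intrinsics=z["K"],camera_from_world=z["T"])
E
python3 - <<'E'
from h import *
for n,c in (("side",(170,110,190,190)),("top",(120,90,270,130))):
    p,d,m=snap(n,"1")
    x,y,w,h=c
    cv2.imwrite(f"pics/{n}1c.png",cv2.resize(p[y:y+h,x:x+w,::-1],None,fx=3 if n=="side" else 2.9,fy=3 if n=="side" else 2.9,interpolation=cv2.INTER_CUBIC))
    for t in ("board_white","rack","easel","caddy","pot_green","cap_green"):
        print(n,t,[(np.round(r["extent"]),round(r["p"],2)) for r in arm.find_in(n,t)][:4])
E
```

```text
side board_white [(array([201., 131.,  29.,  47.]), 0.8), (array([204., 204.,  72.,  16.]), 0.32)]
side rack [(array([189., 171.,  58.,  18.]), 0.71)]
side easel [(array([280., 153.,  38.,  54.]), 0.97), (array([106., 167.,  48.,  53.]), 0.97), (array([224., 287.,  64.,  96.]), 0.68)]
side caddy [(array([276., 236., 102.,  82.]), 0.64), (array([342., 264.,  36.,  37.]), 0.42)]
side pot_green [(array([286., 234.,  28.,  19.]), 0.86)]
side cap_green [(array([286., 221.,  24.,  16.]), 0.55)]
top board_white [(array([155., 146.,  13.,  49.]), 0.83), (array([311., 104.,  32.,  32.]), 0.28)]
top rack [(array([144., 155.,  47.,  45.]), 0.8)]
top easel [(array([217., 106.,  48.,  34.]), 0.95), (array([316., 249.,  50.,  35.]), 0.83), (array([123., 252.,  50.,  31.]), 0.61), (array([209., 169.,  42.,  59.]), 0.46)]
top caddy [(array([287., 179.,  89.,  27.]), 0.8), (array([323., 179.,  22.,  22.]), 0.22)]
top pot_green []
top cap_green [(array([300., 179.,  12.,  20.]), 0.74)]
```

View pics/side1c.png

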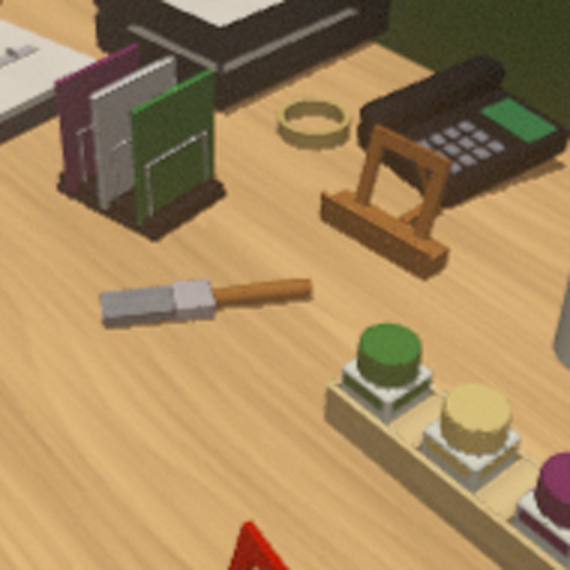

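View pics/top1c.png

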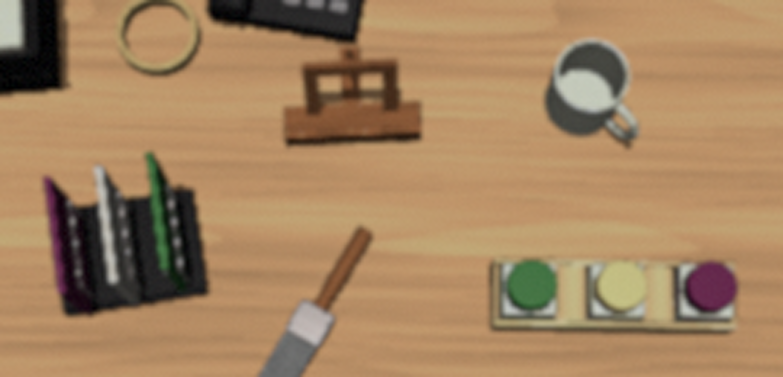

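The crops confirm the choice: the white board stands in the middle slot between plum and green, the wooden easel is the right one, and the green cap is on the leftmost pot. Next I measure them.

```bash
cat > meas.py <<'E'
from h import *
def hsv(p): return cv2.cvtColor(p,cv2.COLOR_RGB2HSV)
def rect(P): 
    (c,s,a)=cv2.minAreaRect(P[:,:2].astype(np.float32)); return np.round(c,1),np.round(s,1),round(a,1)
def st(l,P): print(l,len(P),"z",np.round(np.percentile(P[:,2],[2,25,50,75,98]),1),"rect",*rect(P), "min",np.round(P.min(0),1),"max",np.round(P.max(0),1)) if len(P)>5 else print(l,len(P))
E
python3 - <<'E'
from meas import *
for n in ("top","side"):
    p,d,m=load(n,"1"); W=cloud(d,m); H=hsv(p); ok=d>0
    Hh,S,V=[H[...,i].astype(int) for i in range(3)]
    box={"top":dict(rack=(135,140,60,60),easel=(212,100,58,45),caddy=(284,172,95,38)),"side":dict(rack=(180,120,70,75),easel=(272,148,50,55),caddy=(270,215,112,95))}[n]
    def msk(b):
        x,y,w,h=box[b]; M=np.zeros(d.shape,bool); M[y:y+h,x:x+w]=1; return M&ok
    r=msk("rack")
    z=W[...,2]
    st(n+" white",W[r&(S<45)&(V>110)&(z>60)]); 
    st(n+" white top",W[r&(S<45)&(V>110)&(z>138)])
    st(n+" green top",W[r&(Hh>45)&(Hh<75)&(S>120)&(z>138)])
    st(n+" plum top",W[r&(Hh>140)&(S>60)&(z>138)])
    st(n+" rack",W[r&(z>3)&(z<16)])
    e=msk("easel"); 
    for a,b in ((5,30),(30,60),(60,90),(90,125)): st(n+f" easel {a}-{b}",W[e&(z>a)&(z<b)])
    c=msk("caddy")
    st(n+" cap g",W[c&(Hh>45)&(Hh<75)&(S>100)&(z>85)])
    st(n+" cap cream",W[c&(Hh<40)&(z>88)])
    st(n+" cap plum",W[c&(Hh>140)&(S>60)&(z>85)])
    st(n+" caddy top",W[c&(z>38)&(z<50)])
E
```

```text
top white 112 z [ 82.4 148.5 151.  152.8 156.4] rect [494.8 240.3] [115.8  64.3] 11.3 min [432.  202.2  72.9] max [545.6 281.8 156.8]
top white top 103 z [144.5 148.9 151.4 153.  156.5] rect [489.2 268.1] [115.8   8. ] 10.5 min [432.  254.7 142.8] max [545.6 281.8 156.8]
top green top 14 z [140.9 144.8 147.7 151.7 156.2] rect [496.8 212.6] [97.3  1.1] 10.3 min [448.9 204.1 140.9] max [544.7 221.3 156.6]
top plum top 140 z [139.5 147.6 150.  152.7 157.1] rect [477.5 318.4] [118.8   9.8] 10.6 min [419.8 304.1 138.4] max [535.6 333.1 160.1]
top rack 601 z [ 3.1  4.2  5.8 10.1 15.7] rect [514.8 271.7] [193.6 189.7] 1.8 min [417.1 174.9   3. ] max [612.4 368.6  16. ]
top easel 5-30 757 z [ 5.1  8.1 21.  25.7 29.3] rect [675.2  34. ] [149.7 184.6] 1.2 min [599.  -58.9   5. ] max [751.4 127.4  29.9]
top easel 30-60 251 z [30.1 32.1 36.  40.4 57.7] rect [680.2  31.7] [123.7 149. ] 3.3 min [614.6 -45.4  30. ] max [740.5 103.8  58.5]
top easel 60-90 65 z [60.4 67.  74.6 80.8 89.1] rect [678.8  32.5] [45.  99.6] 5.1 min [652.6 -19.   60.1] max [701.5  80.5  89.7]
top easel 90-125 189 z [ 92.3 1
[... 1764 characters left out ...]
 easel 90-125 187 z [ 91.6  99.1 105.3 110.  113.2] rect [670.7  31.9] [ 14.6 103.6] 2.9 min [661.7 -19.8  90. ] max [680.2  83.7 113.9]
side cap g 194 z [95.5 96.6 97.2 97.9 98.9] rect [ 447.8 -159.1] [47.  46.1] 29.2 min [ 424.3 -183.8   94.2] max [ 470.7 -135.1   99.4]
side cap cream 432 z [ 88.7  94.5  96.   96.8 109.4] rect [ 396.7 -291.2] [286.2 197.2] 36.0 min [ 225.2 -368.3   88. ] max [ 474.8 -136.5  111.9]
side cap plum 408 z [86.7 95.1 96.1 96.8 98.3] rect [ 448.2 -342.9] [50.9 47.7] 34.5 min [ 422.3 -369.3   85.3] max [ 473.8 -318.9   98.9]
side caddy top 1247 z [38.5 42.7 44.1 45.1 49.2] rect [ 536.9 -251.1] [250.1 256.6] 0.3 min [ 411.5 -379.7   38. ] max [ 662.  -123.4   50. ]
```

```bash
python3 - <<'E'
from meas import *
from scipy.spatial.transform import Rotation as Ro
s=arm.sense(); m=arm.camera_model("wrist"); T=np.array(m["camera_from_world"]); R=T[:3,:3]; C=-R.T@T[:3,3]
Rt=Ro.from_quat(s["tool_rot"]).as_matrix()
print("cam in tool",Rt.T@(C-s["ee_pos"]), "cam axes in tool\n",np.round(R@Rt,3))
print(np.round(Rt,3))
# line fits
for n in ("top","side"):
    p,d,m=load(n,"1"); W=cloud(d,m); z=W[...,2]; H=hsv(p).astype(int)
    box={"top":(212,100,58,45),"side":(272,148,50,60)}[n]
    x,y,w,h=box;M=np.zeros(d.shape,bool);M[y:y+h,x:x+w]=1
    for a,b in ((33,44),(90,114)):
        P=W[M&(z>a)&(z<b)&(W[...,0]<(640 if a<50 else 700))&(abs(W[...,1]-32)<80)]
        v=cv2.fitLine(P[:,:2].astype(np.float32),cv2.DIST_HUBER,0,.01,.01).ravel(); print(n,a,len(P),np.degrees(np.arctan2(v[1],v[0]))%180,P.mean(0),P.min(0),P.max(0))
E
```

```text
cam in tool [83.38562302  1.09774213 31.18084265] cam axes in tool
 [[-0.     1.    -0.   ]
 [-0.946 -0.    -0.324]
 [-0.324 -0.     0.946]]
[[-0.901  0.435 -0.   ]
 [ 0.435  0.901  0.   ]
 [ 0.     0.    -1.   ]]
top 33 102 93.723724 [622.98114302  29.36502912  37.80005005] [614.62152555 -44.9551228   33.0832769 ] [635.76914732 102.45576484  43.88779187]
top 90 174 93.20424 [671.57321943  31.45466111 106.04787329] [661.00676349 -18.37937606  90.2199129 ] [685.92796015  81.4711415  113.6694812 ]
side 33 97 94.49986 [620.76275896  26.73365635  36.48462271] [613.18131464 -46.97922179  33.0409908 ] [629.38601487 101.50482745  39.28920031]
side 90 187 93.888535 [669.28120458  28.23393671 104.18626664] [661.65724218 -19.81663791  90.01217929] [680.18228415  83.65433938 113.93539365]
```

```bash
python3 -m inch '{"slide":[[-23,-14,0],[-46,-28,0],[-46,-28,0],[-46,-28,0],[-46,-28,0],[-46,-28,0],[-46,-28,0],[-23,-14,0]],"roll":[0,0,0,0,0,0,0,0]}' 40
python3 -m inch '{"slide":[[0,0,0],[0,0,0],[0,0,0],[0,0,0],[0,0,0]],"roll":[-0.16,-0.16,-0.16,-0.157,0]}'
python3 - <<'E'
from h import *
s=arm.sense(); print(s["joints"],s["ee_pos"],s["tool_rot"],s["opening"])
snap("wrist","2")
E
```

```text
time_s: 1.85
ee_pos: [489.1, 265.5, 405.0]
tool_rot: [0.225, 0.974, -0.0, 0.001]
force: [-0.3, 1.1, 0.2]
opening: 40.1
time_s: 2.48
ee_pos: [487.5, 268.7, 404.8]
tool_rot: [-0.092, 0.996, 0.0, 0.0]
force: [1.2, -0.6, -0.3]
opening: 39.9
[-0.46580355  0.49537402 -0.13131283  1.77934012  0.08088257  0.87186579
  1.12247012] [487.46481593 268.68515402 404.79632526] [-9.24910845e-02  9.95713487e-01  2.27725014e-04  1.08783614e-05] 39.92307310327902
```

View pics/wrist2.png

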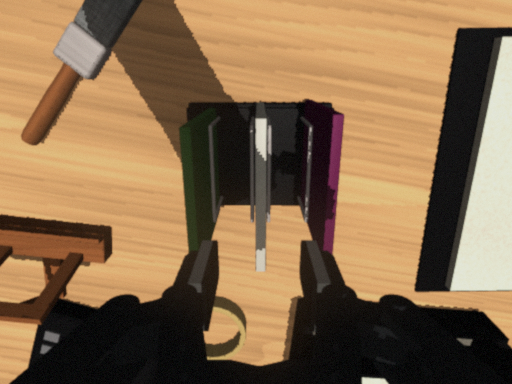

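The wrist view shows the white board's top edge at column 261, rows about 118–270, upright in the image. It lies between the green board (197) and the plum one (325), and the fingers straddle it at about 203 and 313.

```bash
python3 - <<'E'
from meas import *
from scipy.spatial.transform import Rotation as Ro
p,d,m=load("wrist","2"); W=cloud(d,m); H=hsv(p).astype(int)
M=np.zeros(d.shape,bool); M[95:285,240:285]=1
P=W[M&(d>0)&(W[...,2]>135)&(W[...,2]<165)]; st("white top",P)
v=cv2.fitLine(P[:,:2].astype(np.float32),cv2.DIST_HUBER,0,.01,.01).ravel(); print(np.degrees(np.arctan2(v[1],v[0])),v[2:],P[:,0].min(),P[:,0].max())
s=arm.sense(); Rt=Ro.from_quat(s["tool_rot"]).as_matrix()
Q=(P-s["ee_pos"])@Rt; print("tool frame",Q.min(0),Q.max(0),np.median(Q,0))
print("angle tool y",np.degrees(np.arctan2(Rt[1,1],Rt[0,1])))
v=cv2.fitLine(Q[:,:2].astype(np.float32),cv2.DIST_HUBER,0,.01,.01).ravel();print(v)
for l,c in (("g",(175,215)),("p",(300,345))):
    M=np.zeros(d.shape,bool); M[95:285,c[0]:c[1]]=1
    Q2=(W[M&(d>0)&(W[...,2]>140)&(W[...,2]<165)]-s["ee_pos"])@Rt; print(l,np.percentile(Q2,[2,50,98],axis=0).round(1).tolist())
# easel patch seen
M=np.zeros(d.shape,bool); M[205:300,0:125]=1
st("easel lip",W[M&(d>0)&(W[...,2]>33)&(W[...,2]<45)])
E
```

```text
white top 1708 z [148.  149.1 149.5 150.  150.9] rect [490.9 271.3] [119.8   7.8] 10.4 min [431.6 256.7 135.9] max [550.5 285.2 151.8]
10.633202 [485.43387 270.07086] 431.6242221091973 550.5155847652283
tool frame [-63.776324    -2.17200541 252.99674517] [ 55.97522171   5.73252091 268.81502346] [  3.3159551    1.67097216 255.23904177]
angle tool y 100.53837557142413
[ 9.9999863e-01 -1.6556556e-03  1.7061744e+00  1.6766613e+00]
g [[-43.0, -54.0, 254.1], [7.4, -49.2, 255.5], [49.0, -46.1, 263.8]]
p [[-43.9, 49.5, 253.8], [12.3, 52.6, 255.4], [57.4, 57.4, 264.0]]
easel lip 800 z [33.2 35.2 36.1 37.1 44.2] rect [634.3  44.6] [ 87.4 113.5] 45.4 min [614.4  -8.3  33. ] max [704.4 105.8  45. ]
```

```bash
python3 -m inch '{"slide":[[11,-21,0],[23,-44,0],[23,-44,0],[23,-44,0],[23,-44,0],[23,-44,0],[11,-21,0],[0,0,0]],"roll":[0,0,0,0,0,0,0,0]}'
python3 - <<'E'
from meas import *
s=arm.sense(); print(s["joints"],s["ee_pos"])
snap("wrist","3")
p,d,m=load("wrist","3"); W=cloud(d,m); z=W[...,2]
for n,a,b in (("ledge",20,31),("lip",33,42),("bar",95,125)):
    P=W[(d>0)&(z>a)&(z<b)&(abs(W[...,1]-31)<85)&(abs(W[...,0]-650)<60)]; st(n,P)
    v=cv2.fitLine(P[:,:2].astype(np.float32),cv2.DIST_HUBER,0,.01,.01).ravel(); print(np.degrees(np.arctan2(v[1],v[0]))%180)
E
```

```text
time_s: 3.52
ee_pos: [401.1, -15.6, 404.9]
tool_rot: [-0.09, 0.996, -0.0, 0.0]
force: [0.7, 0.0, -0.3]
opening: 40.1
[ 0.04787541  0.28045258 -0.09997188  2.16014937  0.0435525   0.70257016
  1.67019762] [401.05950038 -15.55797113 404.92314372]
ledge 2003 z [20.6 23.8 24.4 25.3 30.4] rect [639.6  30.1] [ 41.8 145.6] 3.4 min [615.2 -42.3  20. ] max [663.8 103.6  31. ]
93.82773
lip 738 z [33.2 35.2 36.1 36.8 41.3] rect [637.1  30.2] [ 36.6 135.2] 3.7 min [614.7 -38.2  33. ] max [657.8  96.5  42. ]
93.80749
bar 0Traceback (most recent call last):
  File "<stdin>", line 7, in <module>
cv2.error: OpenCV(4.12.0) /io/opencv/modules/imgproc/src/linefit.cpp:50: error: (-215:Assertion failed) count > 0 in function 'fitLine2D_wods'
```

View pics/wrist3.png

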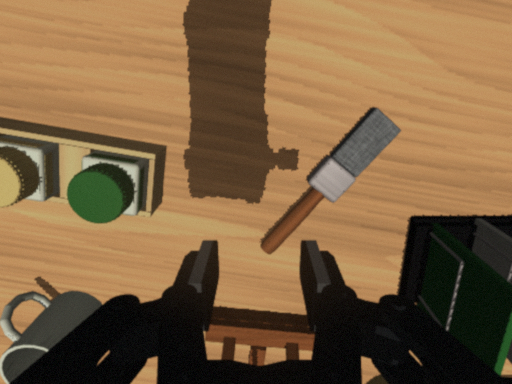

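I mis-signed tool x, so the arm stopped short at (401,-16). It touched nothing. Only part of the easel ledge shows, at (260,325). The view also includes the green cap at (100,193). I'm moving over the easel with the corrected sign.

```bash
python3 -m inch '{"slide":[[-25,1,0],[-51,2,0],[-51,2,0],[-51,2,0],[-26,2,0],[0,0,0]],"roll":[0,0,0,0,0,0]}'
python3 - <<'E'
from meas import *
s=arm.sense(); print(s["joints"],s["ee_pos"])
snap("wrist","4")
p,d,m=load("wrist","4"); W=cloud(d,m); z=W[...,2]
for n,a,b in (("ledge",22,29),("lip",34,40),("bar",100,120)):
    P=W[(d>0)&(z>a)&(z<b)&(abs(W[...,1]-31)<85)&(abs(W[...,0]-650)<60)]; st(n,P)
    if len(P)<9: continue
    v=cv2.fitLine(P[:,:2].astype(np.float32),cv2.DIST_HUBER,0,.01,.01).ravel(); print(np.degrees(np.arctan2(v[1],v[0]))%180)
E
```

```text
time_s: 4.32
ee_pos: [601.7, 35.6, 403.9]
tool_rot: [-0.095, 0.996, 0.001, 0.0]
force: [-0.9, -1.1, 0.2]
opening: 40.2
[-0.04574975  0.56026188 -0.09397428  1.65472492  0.06057718  0.92886587
  1.59871633] [601.65803563  35.56017543 403.92082203]
ledge 3314 z [22.8 24.  24.6 25.1 27.7] rect [639.7  32.1] [ 40.7 150.1] 3.9 min [615.2 -43.3  22. ] max [664.8 107.8  29. ]
93.850716
lip 915 z [34.3 35.9 36.5 37.  39.4] rect [639.8  32.2] [ 40.4 149.1] 4.0 min [614.9 -43.5  34. ] max [662.3 105.5  40. ]
93.81084
bar 1392 z [100.4 104.8 109.  110.5 111.9] rect [673.3  34.4] [ 12.4 100. ] 3.9 min [664.4 -15.7 100. ] max [681.7  84.5 112.7]
93.34087
```

View pics/wrist4.png

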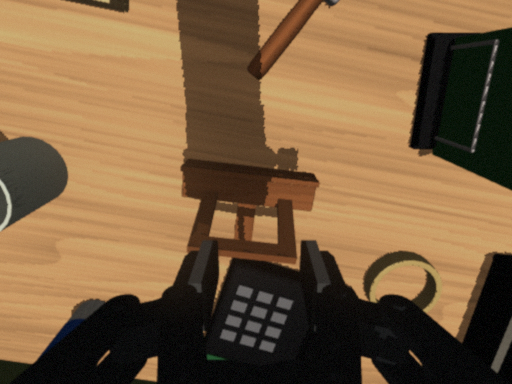

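The wrist view shows the easel's ledge and lip at (250,185) and the back frame at (243,225), seen from the front. I fit its profile next.

```bash
python3 - <<'E'
from meas import *
p,d,m=load("wrist","4"); W=cloud(d,m)
th=np.radians(3.8); R=np.array([[np.cos(th),np.sin(th)],[-np.sin(th),np.cos(th)]])
P=W[(d>0)]; E=np.c_[P[:,:2]@R.T,P[:,2]]
c=np.array([640,32])@R.T; print("ref",c)
E=E[(abs(E[:,1]-c[1])<80)&(abs(E[:,0]-c[0])<70)&(E[:,2]>5)]
for a in range(5,116,5):
    q=E[(E[:,2]>=a)&(E[:,2]<a+5)]
    if len(q)>10: print(a,len(q),np.percentile(q[:,0],[1,10,50,90,99]).round(1),np.percentile(q[:,1],[.5,99.5]).round(1))
for lo in range(605,690,3):
    q=E[(E[:,0]>=lo)&(E[:,0]<lo+3)]
    if len(q)>10: print("x",lo,len(q),np.percentile(q[:,2],[5,50,95]).round(1))
E
```

```text
ref [640.71370452 -10.48564927]
5 739 [620.5 620.8 683.1 705.4 710.4] [-79.4  58.4]
10 155 [620.3 620.6 620.8 621.1 621.2] [-83.   63.5]
15 168 [620.2 620.4 620.8 621.1 621.2] [-81.9  62.4]
20 2373 [620.6 631.  642.5 656.4 659.9] [-84.4  63.7]
25 1053 [620.5 620.9 642.5 654.6 658.7] [-83.8  62.7]
30 287 [620.4 620.6 621.  651.3 654. ] [-83.8  62.5]
35 840 [620.6 621.1 623.8 651.4 653.2] [-84.4  63.4]
40 86 [652.6 653.  653.7 654.6 657.8] [-60.1  39.1]
45 93 [653.8 654.2 655.  655.8 660.2] [-59.8  39.4]
50 98 [655.2 655.6 656.3 657.2 662.6] [-60.1  39.2]
55 102 [656.3 656.7 657.7 658.7 663.6] [-60.   38.8]
60 106 [657.6 658.1 659.  660.1 665.8] [-60.   39.6]
65 117 [659.  659.5 660.4 661.4 667.3] [-60.1  39.3]
70 113 [660.2 660.8 661.7 662.8 669.5] [-60.2  39. ]
75 126 [661.8 662.3 663.1 664.2 670.7] [-59.9  39.1]
80 120 [663.1 663.7 664.6 665.5 669.6] [-60.   39.6]
85 127 [664.4 665.  665.8 666.9 671.4] [-60.2  39.1]
90 130 [665.7 666.3 667.2 668.  668.9] [-59.9  39.2]
95 360 [667.1 667.8 668.6 669.3 670.1] [-59.8  39.3]
100 373 [668.3 668.9 669.7 670.5 671.2] [-59.6  39.1]
105 530 [
[... 199 characters left out ...]
 [251.2 288.3 294.5]
x 617 578 [284.4 289.7 294. ]
x 620 1351 [ 7.4 26.7 37.4]
x 623 369 [35.5 36.6 37.6]
x 626 63 [35.2 36.1 37.2]
x 629 190 [23.5 24.7 25.8]
x 632 345 [23.5 24.6 25.8]
x 635 338 [23.3 24.6 25.6]
x 638 343 [23.4 24.6 25.7]
x 641 331 [23.4 24.6 25.9]
x 644 333 [23.3 24.6 25.7]
x 647 362 [23.4 24.8 27.9]
x 650 437 [23.5 25.3 39.1]
x 653 462 [23.7 25.6 50.2]
x 656 459 [23.6 25.6 61.7]
x 659 336 [23.4 66.1 73.8]
x 662 259 [72.1 79.2 85. ]
x 665 348 [26.9 90.3 97.7]
x 668 903 [ 72.  101.2 107.5]
x 671 497 [  7.8 109.9 111.9]
x 674 255 [  7.2 110.5 111.5]
x 677 223 [  7.2 109.6 110.6]
x 680 48 [  6.5   7.5 108.3]
x 683 39 [6.4 7.7 8.6]
x 686 41 [6.  7.6 8.5]
x 689 39 [6.7 7.5 9. ]
```

```bash
python3 -m inch '{"slide":[[7,25,0],[13,50,0],[13,50,0],[13,50,0],[13,50,0],[7,25,0],[0,0,0]],"roll":[0,0,0,0,0,0,0]}'
python3 - <<'E'
from meas import *
from scipy.spatial.transform import Rotation as Ro
s=arm.sense(); print(s["joints"],s["ee_pos"])
p,d,m=snap("wrist","5"); W=cloud(d,m)
Rt=Ro.from_quat(s["tool_rot"]).as_matrix()
M=np.zeros(d.shape,bool); M[60:320,235:285]=1
P=W[M&(d>0)&(W[...,2]>140)&(W[...,2]<158)]; st("w",P); Q=(P-s["ee_pos"])@Rt
print(Q.min(0),Q.max(0)); print(cv2.fitLine(Q[:,:2].astype(np.float32),cv2.DIST_HUBER,0,.01,.01).ravel())
E
```

```text
time_s: 5.25
ee_pos: [486.5, 268.2, 404.9]
tool_rot: [-0.096, 0.995, 0.0, -0.001]
force: [0.4, -0.2, -0.0]
opening: 39.7
[-0.4811282   0.49308539 -0.10818692  1.78214197  0.06530344  0.87048658
  1.14425731] [486.48607403 268.17511325 404.93800884]
w 1669 z [148.  149.1 149.5 150.  150.8] rect [490.8 271.1] [119.3   8. ] 10.5 min [431.7 256.8 142.2] max [550.  285.3 151.7]
[-64.71207125  -2.30485233 253.22391676] [ 54.64023923   6.35053218 262.79614252]
[ 0.99995166  0.00983268 -0.19399749  1.8333373 ]
```

```bash
python3 -m inch '{"slide":[[-5,2,10],[0,0,40],[0,0,35],[0,0,10],[0,0,0]],"roll":[0,0,0,0,0]}'
python3 - <<'E'
from meas import *
from scipy.spatial.transform import Rotation as Ro
s=arm.sense(); print(s["joints"],s["ee_pos"])
p,d,m=snap("wrist","6"); W=cloud(d,m)
Rt=Ro.from_quat(s["tool_rot"]).as_matrix()
M=np.zeros(d.shape,bool); M[:,235:290]=1
P=W[M&(d>0)&(W[...,2]>140)&(W[...,2]<158)]; st("w",P); Q=(P-s["ee_pos"])@Rt
print(Q.min(0),Q.max(0)); print(cv2.fitLine(Q[:,:2].astype(np.float32),cv2.DIST_HUBER,0,.01,.01).ravel())
E
```

```text
time_s: 5.92
ee_pos: [493.9, 268.2, 309.3]
tool_rot: [-0.093, 0.996, -0.0, -0.0]
force: [0.2, -0.2, 0.9]
opening: 40.0
[-0.48724208  0.62879572 -0.09230118  1.85589365  0.08870407  0.66188204
  1.12444056] [493.91663277 268.22925965 309.30131764]
w 4169 z [148.  149.1 149.5 149.9 150.7] rect [491.  271.3] [120.1   7.7] 10.5 min [431.6 256.7 140.2] max [550.8 285.1 151.8]
[-57.90781183  -0.30783863 157.58096798] [ 62.16419215   7.62625011 169.16839834]
[9.9999535e-01 3.0444153e-03 1.1423426e+01 3.5226369e+00]
```

View pics/wrist6.png

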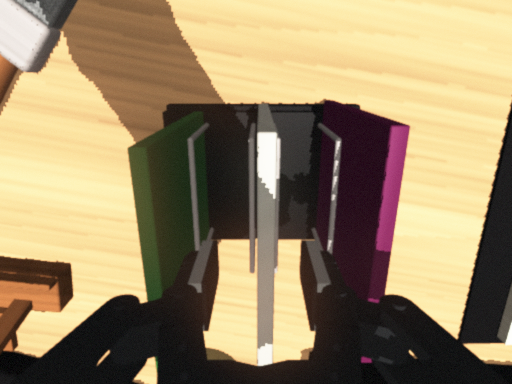

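The board's top is at column 267, while the fingers' centre is at about 260. I shift +3.5 mm in y before descending; there is clearance to the green board (about 180) and the plum one (about 360).

```bash
python3 -m inch '{"slide":[[2,3.5,0],[0,0,12],[0,0,14],[0,0,0]],"roll":[0,0,0,0]}'
python3 -m inch '{"slide":[[0,0,0],[0,0,0],[0,0,0],[0,0,0],[0,0,0]],"roll":[0,0,0,0,0]}' 2
```

```text
time_s: 6.48
ee_pos: [490.2, 271.7, 282.2]
tool_rot: [-0.094, 0.996, -0.001, -0.001]
force: [0.0, 0.3, -0.2]
opening: 40.2
time_s: 7.1
ee_pos: [491.0, 272.1, 283.9]
tool_rot: [-0.093, 0.996, 0.0, 0.0]
force: [-0.1, 0.1, 1.4]
opening: 7.5
```

```bash
python3 -m inch '{"slide":[[0,0,-4],[0,0,-8],[0,0,-15],[0,0,-20],[0,0,-20],[0,0,-20],[0,0,-20],[0,0,-25]],"roll":[0,0,0,0,0,0,0,0]}'
python3 - <<'E'
from h import *
s=arm.sense(); print(s["force"],s["torque"],s["opening"])
p,d,m=snap("side","7"); cv2.imwrite("pics/side7c.png",cv2.resize(p[60:250,150:340,::-1],None,fx=3,fy=3))
E
```

```text
time_s: 8.1
ee_pos: [490.5, 271.9, 417.2]
tool_rot: [-0.093, 0.996, 0.0, 0.0]
force: [0.5, -0.5, -1.5]
opening: 7.1
[ 0.53677072 -0.53181952 -1.46008536] [ 0.01019014 -0.01623308 -0.06717598] 7.1370255816906285
```

View pics/side7c.png

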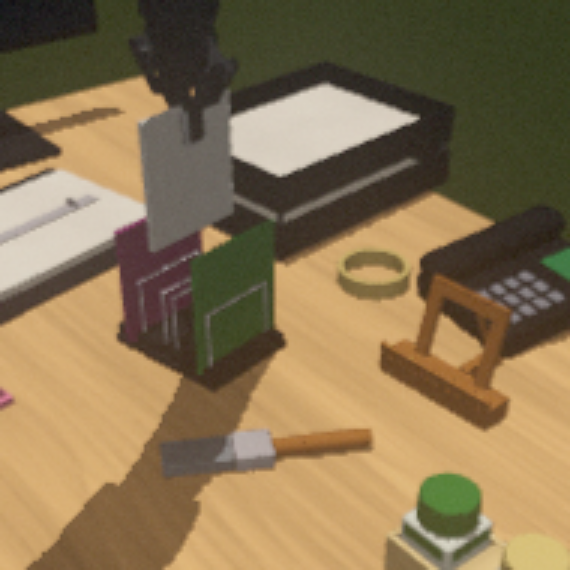

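```bash
python3 -m inch '{"slide":[[0,0,-20],[0,0,-15],[-9,-22,0],[-17,-44,0],[-17,-44,0],[-17,-44,0],[-17,-44,0],[-17,-44,0]],"roll":[0,0,0,0,0,0,0,0]}'
python3 -m inch '{"slide":[[-9,-22,0],[0,0,0],[0,0,0],[0,0,0],[0,0,0],[0,0,0],[0,0,0],[0,0,0]],"roll":[0.09,0.16,0.16,0.16,0.16,0.16,0.16,0.16]}'
python3 -m inch '{"slide":[[0,0,0],[0,0,0],[0,0,0],[0,0,0],[0,0,0]],"roll":[0.16,0.16,0.11,0.05,0]}'
python3 - <<'E'
from h import *
from scipy.spatial.transform import Rotation as Ro
s=arm.sense(); print(s["joints"],s["force"],s["torque"],s["opening"],s["ee_pos"]); Rt=Ro.from_quat(s["tool_rot"]).as_matrix(); print(np.degrees(np.arctan2(Rt[1,1],Rt[0,1])))
p,d,m=snap("wrist","8")
E
```

```text
time_s: 9.15
ee_pos: [628.8, 50.5, 451.0]
tool_rot: [-0.094, 0.996, 0.0, 0.0]
force: [0.7, 0.4, 0.1]
opening: 7.4
time_s: 10.15
ee_pos: [641.0, 32.0, 450.8]
tool_rot: [0.492, 0.871, 0.0, -0.0]
force: [-0.1, 0.4, -0.3]
opening: 7.3
time_s: 10.78
ee_pos: [641.1, 32.1, 450.8]
tool_rot: [0.682, 0.731, 0.0, -0.0]
force: [0.6, 0.6, -0.2]
opening: 7.3
[-0.31392532  0.59858465  0.37800843  1.49058415 -0.23601093  1.09770825
  0.18123457] [ 0.63750304  0.6484116  -0.23694727] [ 0.00047283 -0.00573214  0.04886766] 7.291268955175937 [641.06704486  32.11065668 450.78353988]
3.9522950230546683
```

View pics/wrist8.png

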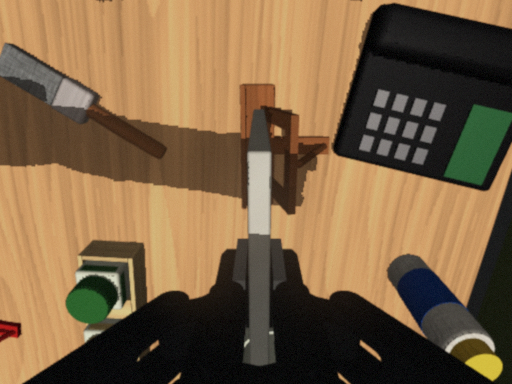

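The wrist view shows the board edge-on at column 260, parallel to and just in front of the easel's back (upright at 285, ledge at 255).

```bash
cat > rel.py <<'E'
from meas import *
from scipy.spatial.transform import Rotation as Ro
import sys
def rel(tag):
    p,d,m=load("wrist",tag); W=cloud(d,m)
    th=np.radians(3.8); R=np.array([[np.cos(th),np.sin(th)],[-np.sin(th),np.cos(th)]])
    E=np.dstack([W[...,:2]@R.T,W[...,2]]); E[...,0]-=649; E[...,1]+=10.3
    return p,d,E
E
python3 - <<'E'
from rel import *
p,d,E=rel("8"); H=hsv(p).astype(int)
b=(d>0)&(E[...,2]>140)&(E[...,2]<330)
M=np.zeros(d.shape,bool); M[100:235,240:285]=1
P=E[b&M]; print(len(P)); print(np.percentile(P,[1,25,50,75,99],axis=0).round(1))
top=P[P[:,2]>300]; print("top",len(top),np.percentile(top,[1,50,99],axis=0).round(1)) if len(top) else 0
M=np.zeros(d.shape,bool); M[70:225,235:340]=1
Q=E[M&(d>0)]
for a,c in ((23,28),(34,39),(40,60),(60,80),(80,100),(105,113)):
    q=Q[(Q[:,2]>a)&(Q[:,2]<c)]; print(a,len(q),np.percentile(q,[1,50,99],axis=0).round(1).tolist() if len(q) else "")
E
```

```text
2682
[[-10.7  32.4 195.3]
 [ -8.8  42.9 312.6]
 [ -6.9  52.8 316. ]
 [ -4.8  61.2 316.6]
 [ -2.9  61.7 317.7]]
top 2172 [[-10.6  32.3 301.9]
 [ -6.7  49.1 316.2]
 [ -2.8  61.6 317.8]]
23 1201 [[-23.3, -65.8, 23.1], [-5.9, 51.8, 24.7], [88.8, 74.3, 27.5]]
34 654 [[-29.2, -71.8, 34.4], [-26.1, 8.2, 36.7], [61.7, 73.5, 38.6]]
40 177 [[3.2, -47.7, 40.3], [7.4, 4.0, 51.7], [62.2, 49.9, 59.9]]
60 280 [[8.2, -49.5, 60.1], [12.4, 2.5, 70.1], [53.3, 49.9, 79.8]]
80 374 [[14.1, -49.2, 80.2], [18.2, 3.2, 92.8], [43.8, 50.0, 99.9]]
105 1010 [[20.4, -48.8, 105.4], [24.9, 4.1, 110.3], [29.8, 49.5, 112.4]]
```

```bash
python3 -m inch '{"slide":[[-1.2,1.3,15],[0,0,35],[0,0,40],[0,0,30],[0,0,18],[0,0,7],[0,0,1],[0,0,0]],"roll":[0,0,0,0,0,0,0,0]}'
python3 -m inch '{"slide":[[0,0,1.5],[0,0,1]],"roll":[0,0]}'
python3 - <<'E'
from rel import *
s=arm.sense(); print(s["joints"],s["force"],s["torque"],s["ee_pos"])
snap("wrist","9"); p,d,E=rel("9")
M=np.zeros(d.shape,bool); M[60:235,235:290]=1
P=E[M&(d>0)&(E[...,2]>155)&(E[...,2]<180)]; print(len(P),np.percentile(P,[1,50,99],axis=0).round(1).tolist())
p,d,m=snap("side","9"); cv2.imwrite("pics/side9c.png",cv2.resize(p[60:250,220:410,::-1],None,fx=3,fy=3))
E
```

```text
time_s: 11.82
ee_pos: [643.0, 30.7, 305.7]
tool_rot: [0.683, 0.731, 0.001, 0.001]
force: [-0.6, 0.1, -0.4]
opening: 7.2
time_s: 12.08
ee_pos: [642.6, 30.8, 302.7]
tool_rot: [0.683, 0.731, 0.0, 0.0]
force: [0.4, -0.1, -1.7]
opening: 7.1
[-0.27723679  0.75705037  0.31756171  1.6360397  -0.30476559  0.79676627
  0.24158966] [ 0.40924381 -0.09109773 -1.7338752 ] [-0.02379718 -0.04136054 -0.01829895] [642.61999036  30.77275857 302.66992937]
2137 [[-9.0, 30.7, 156.7], [-5.2, 47.4, 168.2], [-1.2, 60.2, 169.6]]
```

View pics/wrist9.png

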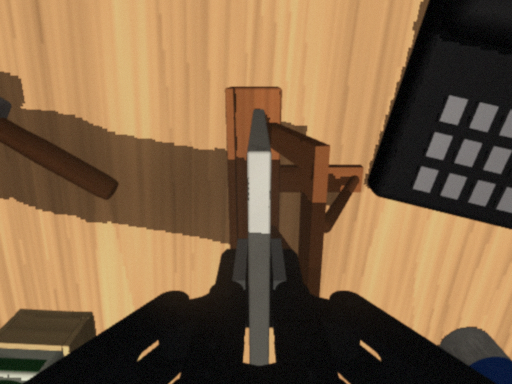

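View pics/side9c.png

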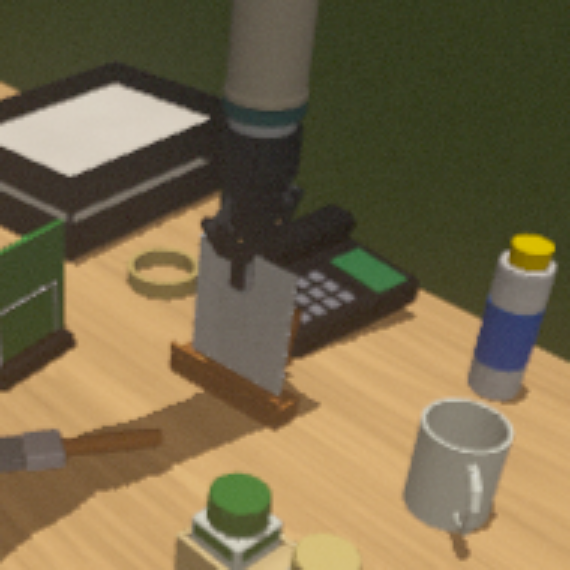

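The board hangs behind the lip, about 3.5 mm above the ledge, with its end edge at y'=60.2 (centred to within about 0.5 mm).

```bash
python3 -m inch '{"slide":[[0,0,1.5],[0,0,1.5],[0,0,0.5]],"roll":[0,0,0]}'
python3 -m inch '{"slide":[[0,0,0.6],[0,0,0]],"roll":[0,0]}'
python3 -m inch '{"slide":[[0,0,0.6],[0,0,0]],"roll":[0,0]}'
```

```text
time_s: 12.55
ee_pos: [642.6, 30.8, 299.0]
tool_rot: [0.683, 0.731, 0.0, 0.0]
force: [-1.1, -0.3, 4.2]
opening: 7.4
time_s: 12.8
ee_pos: [642.6, 30.8, 299.0]
tool_rot: [0.683, 0.731, 0.0, 0.0]
force: [-2.0, 1.5, 5.0]
opening: 7.6
time_s: 13.05
ee_pos: [642.6, 30.7, 298.9]
tool_rot: [0.683, 0.731, 0.0, 0.0]
force: [-1.8, 0.2, 9.0]
opening: 7.5
```

```bash
python3 -m inch '{"slide":[[0,3,0],[0,4,0],[0,4,0],[0,2,0],[0,2,0],[0,2,0],[0,2,0],[0,2,0]],"roll":[0,0,0,0,0,0,0,0]}' 30
python3 - <<'E'
from rel import *
s=arm.sense(); print(s["force"],s["ee_pos"])
snap("wrist","10")
p,d,m=snap("side","10"); cv2.imwrite("pics/side10c.png",cv2.resize(p[60:250,220:410,::-1],None,fx=3,fy=3))
E
```

```text
time_s: 14.05
ee_pos: [663.6, 32.2, 297.5]
tool_rot: [0.683, 0.731, 0.0, -0.0]
force: [0.7, 0.5, -0.5]
opening: 29.8
[ 0.65959736  0.53842264 -0.49521369] [663.59518073  32.19465708 297.49644932]
```

View pics/wrist10.png

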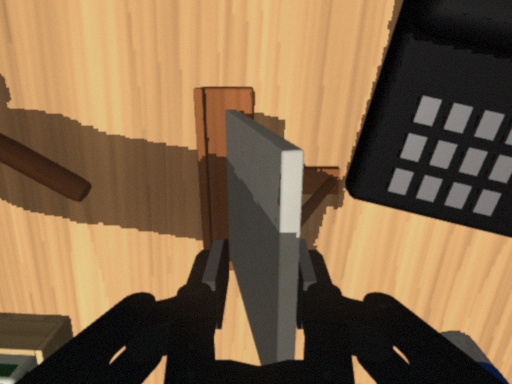

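View pics/side10c.png

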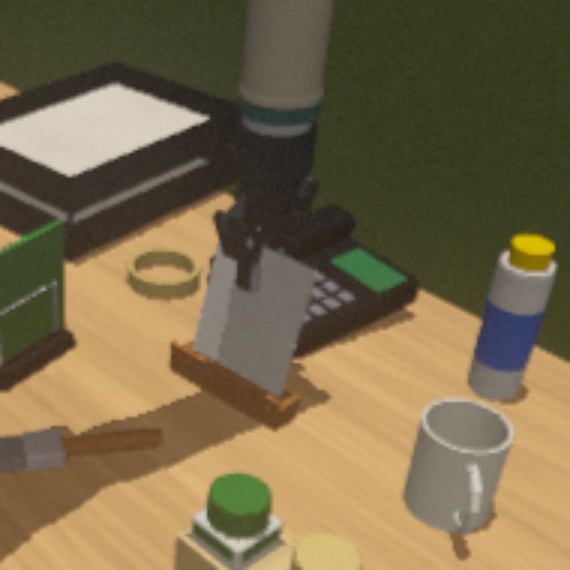

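The board's top edge has swung back to column 290 and now seems to rest on the rear finger. I move the hand on so the board settles on the easel's back.

```bash
python3 -m inch '{"slide":[[0,3,0],[0,3,0],[0,3,0],[0,2,0],[0,0,0]],"roll":[0,0,0,0,0]}' 30
cat > tilt.py <<'E'
from rel import *
tag=sys.argv[1]
p,d,m=snap("wrist",tag); p,d,E=rel(tag)
s=arm.sense(); print(s["force"],s["ee_pos"])
Rh=hsv(p).astype(int)
ok=(d>0)&(Rh[...,1]<60)&(abs(E[...,1])<64)&(E[...,0]>-25)&(E[...,0]<60)&(E[...,2]>25)&(E[...,2]<170)&(d>170)
P=E[ok]; 
for a in range(30,170,10):
    q=P[(P[:,2]>=a)&(P[:,2]<a+10)]
    if len(q)>15: print(a,len(q),np.percentile(q[:,0],[5,50,95]).round(1),np.percentile(q[:,1],[1,99]).round(1))
E
python3 tilt.py 11
```

```text
time_s: 14.78
ee_pos: [674.6, 32.9, 297.4]
tool_rot: [0.683, 0.731, -0.0, 0.0]
force: [-0.6, -0.4, 0.2]
opening: 30.1
[0.31328127 0.00981658 0.23845001] [674.43814138  32.91095835 297.42846329]
30 128 [-6.9 -6.  -4.2] [-36.6  60.1]
40 257 [-5.2 -3.9 -2.5] [-32.2  60.1]
50 281 [-2.4 -1.1  0.2] [-27.8  60.1]
60 306 [0.3 1.7 3.5] [-22.6  60.2]
70 340 [3.1 4.4 6.4] [-53.1  60.2]
80 450 [ 5.8  7.3 12.5] [-52.2  60.2]
90 554 [ 8.6  9.8 11.2] [-52.   60.2]
100 424 [11.3 12.5 13.8] [-53.1  39.1]
110 309 [14.  15.2 16.6] [-53.4  10.2]
120 151 [16.8 17.7 19.2] [-54.2 -20.2]
```

View pics/wrist11.png

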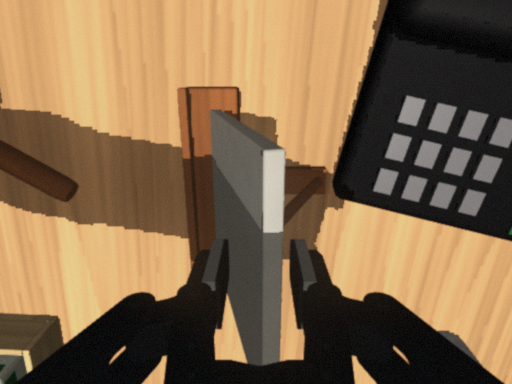

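The board leans at 0.267 rad, against 0.26 for the back. Its end sits at y'=60.2 and its front foot 9.4 mm ahead of the back's foot, so it is essentially flush. I open wide and lift straight away.

```bash
python3 -m inch '{"slide":[[0,0,0],[0,0,0],[0,0,-4],[0,0,-10],[0,0,-20],[0,0,-30],[0,0,-30],[0,0,-26]],"roll":[0,0,0,0,0,0,0,0]}' 56
python3 - <<'E'
from rel import *
p,d,m=snap("side","12"); cv2.imwrite("pics/side12c.png",cv2.resize(p[60:250,220:410,::-1],None,fx=3,fy=3))
E
python3 tilt.py 12
```

```text
time_s: 15.82
ee_pos: [674.5, 32.7, 420.6]
tool_rot: [0.683, 0.731, 0.001, 0.001]
force: [-0.0, -0.2, 0.4]
opening: 56.5
[0.04618564 0.31360811 0.40958441] [675.41157785  32.48641724 422.61847468]
30 69 [-7.1 -6.2 -5.6] [-52.8  60.1]
40 176 [-5.6 -4.3 -3. ] [-51.3  59.9]
50 189 [-2.8 -1.5 -0.3] [-52.  60.]
60 213 [-0.1  1.2  2.6] [-51.7  60.1]
70 222 [2.7 4.  5.3] [-49.6  60.1]
80 242 [5.4 6.7 8. ] [-51.6  60. ]
90 268 [ 8.1  9.4 10.7] [-51.3  59.8]
100 279 [11.  12.3 13.5] [-50.7  60. ]
110 319 [13.6 15.  16.3] [-45.9  60.1]
120 330 [16.5 17.8 19. ] [-47.1  60.1]
130 365 [19.2 20.5 21.8] [-45.1  60.1]
140 397 [21.9 23.3 24.6] [-47.7  60.1]
150 718 [24.8 27.  35. ] [-52.   60.1]
160 1214 [27.8 30.7 34.2] [-55.7  59.3]
```

View pics/side12c.png

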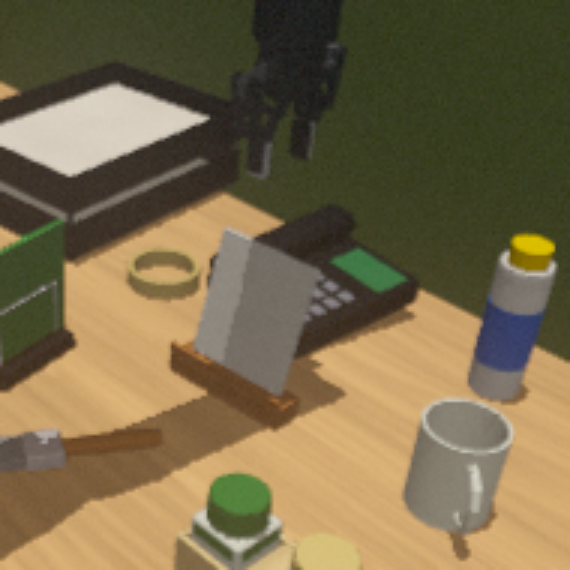

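View pics/wrist12.png

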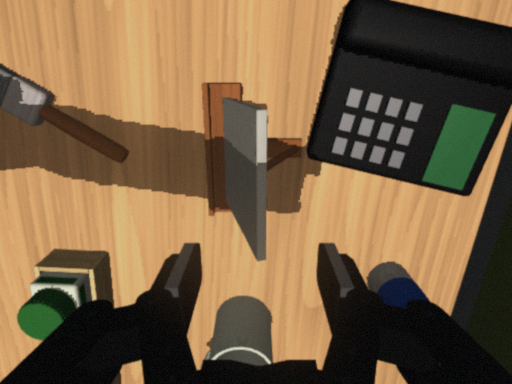

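The board stands on the easel by itself, leaning on the back and centred: its faces run from (238,100) to (262,258) in the wrist view. Now the cap.

```bash
python3 -m inch '{"slide":[[-15,-20,0],[-29,-40,0],[-29,-40,0],[-29,-40,0],[-29,-40,0],[-29,-40,0],[-15,-20,0],[0,0,0]],"roll":[0,0,0,0,0,0,0,0]}' 70
python3 -m inch '{"slide":[[0,0,0],[0,0,0],[0,0,0],[0,0,0],[0,0,0],[0,0,0],[0,0,0],[0,0,0]],"roll":[0.16,0.17,0.17,0.17,0.17,0.17,0.17,0.17]}'
python3 -m inch '{"slide":[[0,0,15],[0,0,30],[0,0,15],[0,0,0]],"roll":[0.17,0.12,0,0]}'
cat > cap.py <<'E'
from meas import *
from scipy.spatial.transform import Rotation as Ro
import sys
tag=sys.argv[1]
s=arm.sense(); print(s["joints"].round(3),s["ee_pos"].round(1),s["force"].round(1),s["torque"].round(2),round(s["opening"],1)); Rt=Ro.from_quat(s["tool_rot"]).as_matrix(); print("yangle",np.degrees(np.arctan2(Rt[1,1],Rt[0,1])))
p,d,m=snap("wrist",tag); W=cloud(d,m); H=hsv(p).astype(int)
g=(d>0)&(H[...,0]>40)&(H[...,0]<80)&(H[...,1]>90)
P=W[g&(W[...,2]>60)&(W[...,2]<115)&(np.hypot(W[...,0]-447,W[...,1]+158)<60)]
st("cap",P); zt=np.percentile(P[:,2],95); T=P[P[:,2]>zt-3]
c,r=cv2.minEnclosingCircle(T[:,:2].astype(np.float32)); print("top circle",c,r,"z",np.median(T[:,2]))
print("tool frame",((np.array([*c,np.median(T[:,2])])-s["ee_pos"])@Rt).round(1))
E
python3 cap.py 13
```

```text
time_s: 16.92
ee_pos: [445.4, -159.3, 417.9]
tool_rot: [0.684, 0.729, -0.0, -0.0]
force: [0.8, 0.5, 0.0]
opening: 69.8
time_s: 17.92
ee_pos: [448.1, -156.8, 417.4]
tool_rot: [0.99, 0.142, 0.0, -0.0]
force: [0.2, -0.1, -0.0]
opening: 69.7
time_s: 18.42
ee_pos: [447.2, -157.4, 356.7]
tool_rot: [1.0, 0.001, -0.001, -0.0]
force: [-0.2, -0.4, -0.3]
opening: 70.0
[-0.24   0.567  0.775  2.06  -0.585  0.747 -0.665] [ 447.2 -157.4  356.7] [-0.2 -0.4 -0.3] [ 0.02  0.04 -0.02] 70.0
yangle -89.90214496745337
cap 3635 z [76.4 96.  96.6 97.1 98. ] rect [ 451.4 -158.3] [51.4 52.9] 0.8 min [ 425.6 -184.8   60. ] max [ 477.3 -131.9   98.9]
top circle (449.67547607421875, -156.88807678222656) 25.337440490722656 z 96.71907370867908
tool frame [  3.   -0.3 260. ]
```

View pics/wrist13.png

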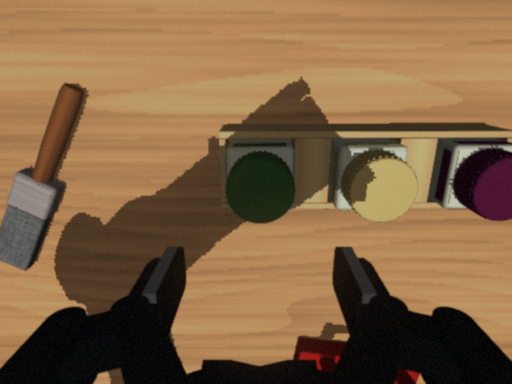

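The green cap is at (261,187) with cream (380,187) and plum (497,185) to its right. The jaws straddle it along the row with room on both sides.

```bash
python3 -m inch '{"slide":[[3,-0.3,15],[0,0,30],[0,0,20],[0,0,5],[0,0,0]],"roll":[0,0,0,0,0]}'
python3 cap.py 14
```

```text
time_s: 19.1
ee_pos: [450.1, -157.9, 287.6]
tool_rot: [1.0, -0.001, 0.0, 0.0]
force: [-0.0, -0.1, -0.8]
opening: 69.8
[-0.143  0.668  0.64   2.111 -0.725  0.592 -0.552] [ 450.1 -157.9  287.6] [-0.  -0.1 -0.8] [ 0.02 -0.    0.  ] 69.8
yangle -90.07815360812879
cap 6864 z [73.1 95.9 96.5 97.  97.8] rect [ 451.8 -158. ] [52.  52.6] 2.1 min [ 425.7 -184.4   60. ] max [ 477.7 -131.6   98.6]
top circle (450.20318603515625, -156.87322998046875) 25.10185432434082 z 96.67899101833558
tool frame [ 1.00e-01 -1.10e+00  1.91e+02]
```

View pics/wrist14.png

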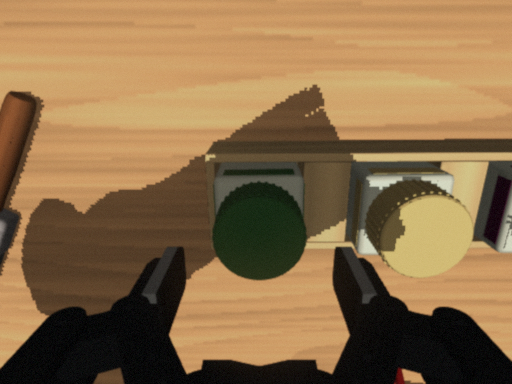

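```bash
python3 -m inch '{"slide":[[0.3,-0.5,12],[0,0,18],[0,0,11],[0,0,2],[0,0,0]],"roll":[0,0,0,0,0]}'
python3 -m inch '{"slide":[[0,0,0],[0,0,0],[0,0,0],[0,0,0]],"roll":[0,0,0,0]}' 45
python3 - <<'E'
from h import *
s=arm.sense(); print(s["joints"].round(3),s["ee_pos"].round(1),s["force"].round(1),s["torque"].round(2),s["opening"])
p,d,m=snap("side","15"); cv2.imwrite("pics/side15c.png",cv2.resize(p[150:310,230:400,::-1],None,fx=3.3,fy=3.3))
snap("wrist","15")
E
```

```text
time_s: 19.77
ee_pos: [450.2, -157.4, 244.6]
tool_rot: [1.0, -0.001, 0.0, 0.0]
force: [0.0, -0.6, 0.4]
opening: 69.9
time_s: 20.27
ee_pos: [450.3, -157.7, 245.1]
tool_rot: [1.0, -0.001, 0.001, 0.001]
force: [-1.1, -1.3, 6.0]
opening: 50.8
[-0.078  0.73   0.541  2.134 -0.815  0.491 -0.477] [ 450.3 -157.7  245.1] [-1.1 -1.3  6. ] [-0.26  0.2   0.02] 50.835331500943106
```

View pics/side15c.png

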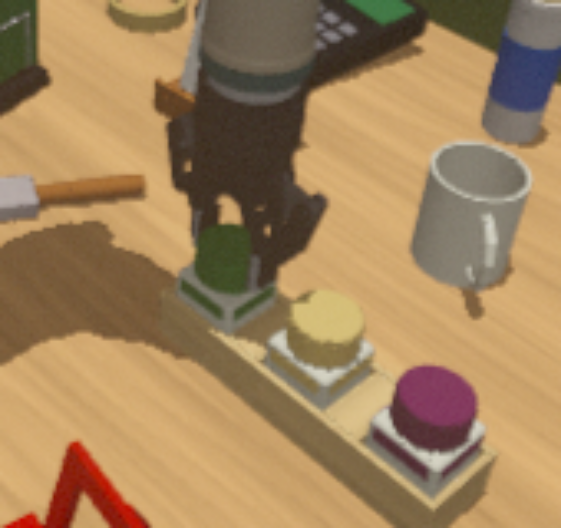

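View pics/wrist15.png

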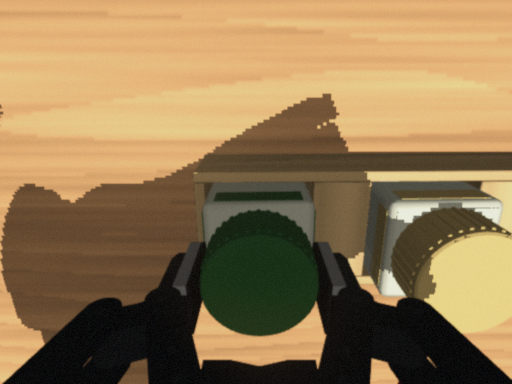

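The jaws hold the cap (opening 50.8), with the pads at columns 190 and 330 around the cap centre at 260 in the wrist view. The side crop shows the fingers clear of the cream pot. I start unscrewing and rise with the thread.

```bash
python3 -m inch '{"slide":[[0,0,0],[0,0,-0.4],[0,0,-0.5],[0,0,-0.5],[0,0,0]],"roll":[-0.1,-0.15,-0.17,-0.17,0]}'
python3 - <<'E'
from h import *
s=arm.sense(); print(s["joints"].round(3),s["ee_pos"].round(1),s["force"].round(1),s["torque"].round(2),s["opening"])
snap("wrist","16")
E
```

```text
time_s: 21.0
ee_pos: [450.2, -157.1, 246.0]
tool_rot: [0.957, 0.289, 0.0, -0.0]
force: [0.0, -0.2, 2.5]
opening: 51.0
[ 0.018  0.693  0.388  2.131 -0.624  0.428 -0.081] [ 450.2 -157.1  246. ] [ 0.  -0.2  2.5] [0.13 0.06 0.01] 51.02672703253108
```

View pics/wrist16.png

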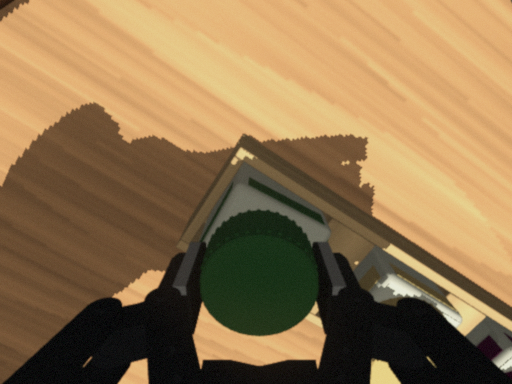

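```bash
python3 -m inch '{"slide":[[0,0,-0.6],[0,0,-0.6],[0,0,-0.5],[0,0,-0.5],[0,0,-0.5],[0,0,-0.5],[0,0,-0.5],[0,0,0]],"roll":[-0.17,-0.17,-0.17,-0.17,-0.17,-0.17,-0.17,0]}'
python3 cap.py 17
```

```text
time_s: 22.05
ee_pos: [449.8, -157.0, 249.3]
tool_rot: [0.631, 0.775, -0.0, -0.001]
force: [-0.2, 0.6, -0.0]
opening: 51.0
[ 0.207  0.652  0.103  2.125 -0.173  0.374  0.654] [ 449.8 -157.   249.3] [-0.2  0.6 -0. ] [0.01 0.1  0.09] 51.0
yangle 11.69830942224213
cap 11854 z [ 76.3  99.5 100.2 100.7 101.5] rect [ 451.1 -155.4] [53.4 54.4] 4.5 min [ 424.4 -182.8   60. ] max [ 477.7 -127.1  111.8]
top circle (450.1886291503906, -157.5671844482422) 26.112600326538086 z 100.40766673154644
tool frame [ -0.8   0.5 148.9]
```

View pics/wrist17.png

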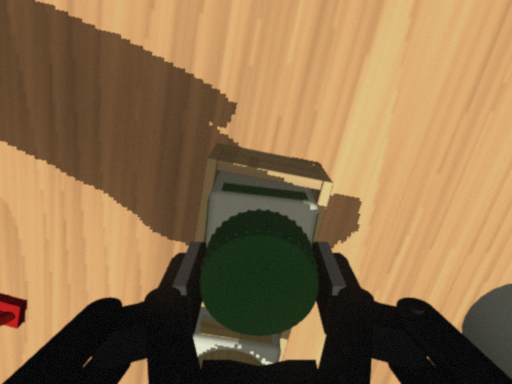

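```bash
python3 - <<'E'
from meas import *
for t in ("14","15","16","17"):
    p,d,m=load("wrist",t); W=cloud(d,m); H=hsv(p).astype(int)
    g=(d>0)&(H[...,0]>40)&(H[...,0]<80)&(H[...,1]>90)
    R=np.hypot(W[...,0]-450,W[...,1]+157.5)
    P=W[g&(W[...,2]>85)&(W[...,2]<115)&(R<18)]
    w=(d>0)&(H[...,1]<60)&(W[...,2]>55)&(W[...,2]<80)&(R<42)&(R>26)
    Q=W[w]; z,e=np.histogram(Q[:,2],bins=np.arange(55,80,1)); 
    print(t,"cap top",np.median(P[:,2]).round(2),"shoulder",len(Q),e[z.argmax()],np.percentile(Q[:,2],[50,80,90,97]).round(1))
E
```

```text
14 cap top 96.71 shoulder 1185 67 [66.9 67.8 68.2 68.7]
15 cap top 96.51 shoulder 1937 67 [67.  67.8 68.3 69.3]
16 cap top 97.39 shoulder 2025 67 [66.8 67.8 68.2 69.2]
17 cap top 100.44 shoulder 2104 67 [66.8 67.6 68.  68.4]
```

```bash
python3 - <<'E'
from meas import *
for t in ("15","16","17"):
    p,d,m=load("wrist",t); print(t, np.median(d[270:300,245:275]).round(2), m["camera_from_world"][2,3].round(2))
    cv2.imwrite(f"pics/rib{t}.png",cv2.resize(p[200:340,190:330,::-1],None,fx=2.8,fy=2.8)*1)
a=[cv2.convertScaleAbs(cv2.imread(f"pics/rib{t}.png"),alpha=3) for t in ("15","16")]
cv2.imwrite("pics/rib.png",np.hstack(a))
E
```

```text
15 138.25 376.67
16 138.28 325.34
17 138.27 155.7
```

View pics/rib.png

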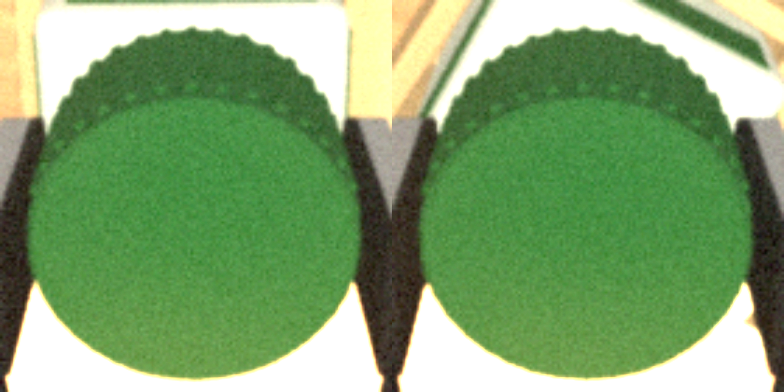

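The ribs and the cap's depth (138.3 mm) sit the same relative to the hand before and after, so the cap turns with the jaws without slipping. The pot's shoulder stays at 67–68 mm. I continue to about 2.52 rad.

```bash
python3 -m inch '{"slide":[[0,0,-0.5],[0,0,-0.5],[0,0,-0.5],[0,0,-0.5],[0,0,-0.2],[0,0,0]],"roll":[-0.17,-0.17,-0.17,-0.16,-0.07,0]}'
python3 cap.py 18
python3 - <<'E'
from meas import *
p,d,m=load("wrist","18"); print(np.median(d[270:300,245:275]))
a=[cv2.convertScaleAbs(cv2.resize(load("wrist",t)[0][200:340,190:330,::-1],None,fx=2.8,fy=2.8),alpha=3) for t in ("17","18")]
cv2.imwrite("pics/rib2.png",np.hstack(a))
E
```

```text
time_s: 22.85
ee_pos: [449.5, -157.1, 251.4]
tool_rot: [0.308, 0.951, -0.0, -0.001]
force: [-2.8, 1.4, -1.4]
opening: 50.7
[ 0.327  0.644 -0.073  2.121  0.118  0.383  1.103] [ 449.5 -157.1  251.4] [-2.8  1.4 -1.4] [0.22 0.4  0.  ] 50.7
yangle 54.07770027033438
cap 11791 z [ 78.4 101.6 102.3 102.7 103.6] rect [ 448.4 -155.7] [54.3 53.6] 4.5 min [ 419.9 -182.9   60. ] max [ 475.3 -127.6  113.3]
top circle (449.50604248046875, -156.6559600830078) 26.704404830932617 z 102.4772355402608
tool frame [-1.000e-01  5.000e-01  1.489e+02]
138.27997
```

View pics/rib2.png

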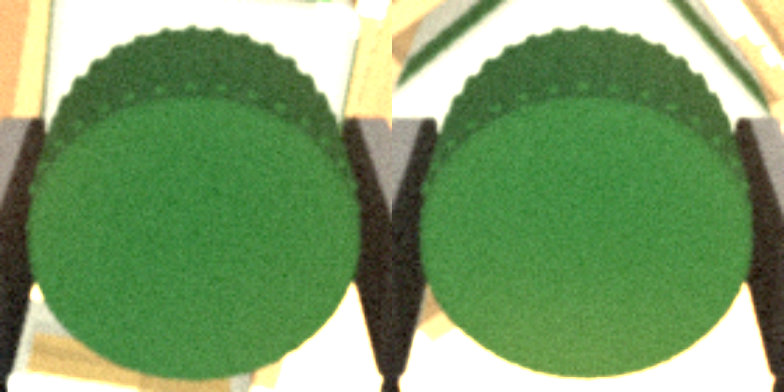

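```bash
python3 -m inch '{"slide":[[0,0,-0.5],[0,0,-0.7],[0,0,-0.8],[0,0,0]],"roll":[0,0,0,0]}'
cat > sh.py <<'E'
from meas import *
t=sys.argv[1] if (sys:=__import__("sys")) else 0
s=arm.sense(); print(s["ee_pos"].round(1),s["force"].round(1),s["torque"].round(2))
p,d,m=snap("wrist",t); W=cloud(d,m); H=hsv(p).astype(int)
R=np.hypot(W[...,0]-450,W[...,1]+157.5)
Q=W[(d>0)&(H[...,1]<60)&(W[...,2]>55)&(W[...,2]<90)&(R<42)&(R>26)]
print("shoulder",len(Q),np.percentile(Q[:,2],[50,80,90,97]).round(1), "cap depth",np.median(d[270:300,245:275]))
E
python3 sh.py 19
```

```text
time_s: 23.4
ee_pos: [450.2, -157.2, 253.9]
tool_rot: [0.307, 0.952, 0.0, 0.0]
force: [-2.1, 1.1, -1.1]
opening: 50.8
[ 450.2 -157.2  253.9] [-2.1  1.1 -1.1] [ 0.24  0.36 -0.  ]
shoulder 1968 [67.6 68.6 69.1 86.7] cap depth 138.30856
```

View pics/wrist19.png

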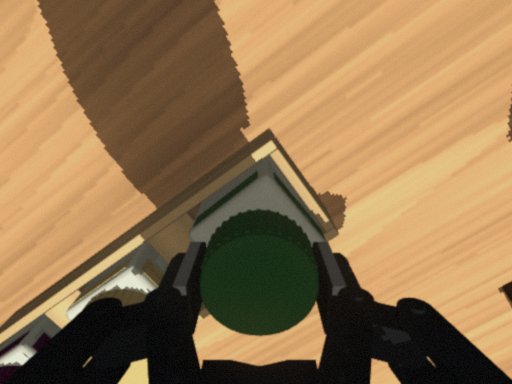

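```bash
cat > ped.py <<'E'
from meas import *
import sys
for t in sys.argv[1:]:
    p,d,m=load("wrist",t); W=cloud(d,m); H=hsv(p).astype(int); z=W[...,2]
    R=np.hypot(W[...,0]-450,W[...,1]+157.5)
    Q=z[(d>0)&(H[...,1]<60)&(z>60)&(z<78)&(R<42)&(R>26)&(abs(W[...,0]-450)<32)]
    C=z[(d>0)&(H[...,1]>40)&(z>40)&(z<49)&(R<120)]
    T=z[(d>0)&(H[...,1]>40)&(z>-5)&(z<5)]
    hp=lambda a:(lambda h:round(float(np.median(a[abs(a-h)<1.5])),2))(np.histogram(a,bins=np.arange(a.min(),a.max()+.5,.5))[1][np.histogram(a,bins=np.arange(a.min(),a.max()+.5,.5))[0].argmax()])
    print(t,"shoulder",hp(Q),"caddy",hp(C),len(C),"table",hp(T),len(T))
E
python3 ped.py 14 15 16 17 18 19
```

```text
14 shoulder 67.3 caddy 43.74 6967 table -0.11 125497
15 shoulder 67.31 caddy 43.7 8348 table -0.16 117338
16 shoulder 67.16 caddy 43.62 5859 table -0.24 133029
17 shoulder 67.08 caddy 43.54 3106 table -0.37 138313
18 shoulder 66.9 caddy 43.47 5737 table -0.39 133738
19 shoulder 67.99 caddy 43.43 5710 table -0.41 132896
```

The pot's shoulder rose about 1.1 mm relative to the caddy, so the threads have not quite let go: the pot turned a little in its play first. I set it back down and turn a bit further.

```bash
python3 -m inch '{"slide":[[0,0,0.7],[0,0,0.5],[0,0,-0.3],[0,0,-0.3],[0,0,0]],"roll":[0,0,-0.1,-0.1,0]}'
python3 sh.py 20; python3 ped.py 20
python3 - <<'E'
from meas import *
for t in ("15","17","18","19","20"):
    p,d,m=load("wrist",t); W=cloud(d,m); H=hsv(p).astype(int); z=W[...,2]
    print(t,np.median(z[270:300,245:275]).round(2))
E
```

```text
time_s: 24.08
ee_pos: [450.0, -157.3, 253.1]
tool_rot: [0.211, 0.978, 0.0, -0.0]
force: [-1.7, 1.5, -1.2]
opening: 50.6
[ 450.  -157.3  253.1] [-1.7  1.5 -1.2] [0.24 0.54 0.01]
shoulder 1961 [67.5 68.5 69.2 87.8] cap depth 138.28362
20 shoulder 67.93 caddy 43.49 6262 table -0.39 125293
15 96.49
17 100.44
18 102.56
19 104.99
20 104.22
```

View pics/wrist20.png

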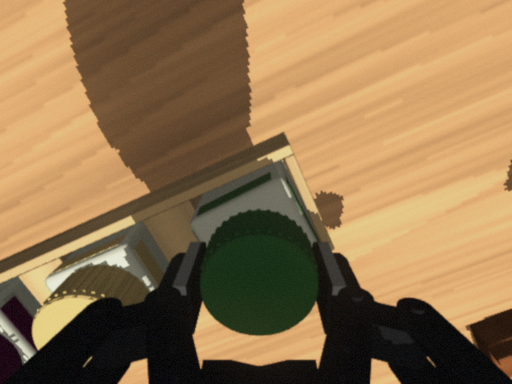

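```bash
cat > pl.py <<'E'
from meas import *
import sys
for t in sys.argv[1:]:
    p,d,m=load("wrist",t); W=cloud(d,m); H=hsv(p).astype(int); z=W[...,2]
    R=np.hypot(W[...,0]-450,W[...,1]+157.5)
    M=(d>0)&(H[...,1]<60)&(z>62)&(z<74)&(R<42)&(R>26)&(abs(W[...,0]-450)<31)&(abs(W[...,1]+157.5)<31)
    Q=W[M]
    A=np.c_[Q[:,0]-450,Q[:,1]+157.5,np.ones(len(Q))]; k=np.ones(len(Q),bool)
    for _ in range(6):
        c=np.linalg.lstsq(A[k],Q[k,2],rcond=None)[0]; k=abs(A@c-Q[:,2])<1.0
    print(t,k.sum(),"slope",c[:2].round(4),"z centre",c[2].round(2),"xy range",Q[k][:,0].min().round(),Q[k][:,0].max().round(),Q[k][:,1].min().round(),Q[k][:,1].max().round(), rect(Q[k]))
E
python3 pl.py 15 17 18 19 20
```

```text
15 1085 slope [-0.067  -0.0022] z centre 68.67 xy range 453.0 477.0 -184.0 -130.0 (array([ 466. , -156.7]), array([22.9, 54.1]), 2.4)
17 1258 slope [ 0.001  -0.0316] z centre 67.69 xy range 421.0 476.0 -160.0 -128.0 (array([ 448.3, -142.7]), array([54.5, 28. ]), 6.8)
18 1094 slope [-0.0068 -0.0027] z centre 66.89 xy range 421.0 467.0 -185.0 -129.0 (array([ 445.8, -156.6]), array([46.7, 53. ]), 4.1)
19 1023 slope [-0.0102 -0.0058] z centre 67.78 xy range 422.0 470.0 -184.0 -129.0 (array([ 447.1, -156.4]), array([47.8, 53.2]), 2.5)
20 1035 slope [-0.0139 -0.0035] z centre 67.57 xy range 422.0 463.0 -185.0 -129.0 (array([ 443.9, -157.1]), array([41.8, 53.6]), 3.7)
```

```bash
python3 -m inch '{"slide":[[0,0,-0.5],[0,0,-0.5],[0,0,0]],"roll":[0,0,0]}'
python3 sh.py 21; python3 ped.py 21; python3 pl.py 21
python3 -m inch '{"slide":[[0,0,-0.5],[0,0,-0.5],[0,0,0]],"roll":[0,0,0]}'
python3 sh.py 22; python3 ped.py 22; python3 pl.py 22
python3 - <<'E'
from meas import *
for t in ("20","21","22"):
    p,d,m=load("wrist",t); W=cloud(d,m)
    print(t,np.median(W[270:300,245:275,2]).round(2))
E
```

```text
time_s: 24.5
ee_pos: [450.3, -157.2, 254.3]
tool_rot: [0.21, 0.978, -0.0, 0.0]
force: [-1.4, 0.9, -1.2]
opening: 50.7
[ 450.3 -157.2  254.3] [-1.4  0.9 -1.2] [ 0.23  0.32 -0.03]
shoulder 1845 [67.7 68.7 69.2 86.6] cap depth 138.31232
21 shoulder 68.15 caddy 43.44 6306 table -0.4 124874
21 977 slope [-0.0148 -0.0037] z centre 67.81 xy range 423.0 464.0 -184.0 -129.0 (array([ 443.7, -156.8]), array([40.7, 54.4]), 1.1)
time_s: 24.92
ee_pos: [450.3, -157.3, 255.3]
tool_rot: [0.21, 0.978, -0.0, 0.0]
force: [-1.0, 1.4, -1.9]
opening: 50.4
[ 450.3 -157.3  255.3] [-1.   1.4 -1.9] [ 0.11  0.29 -0.03]
shoulder 1829 [67.7 68.7 69.1 69.9] cap depth 138.4036
22 shoulder 68.13 caddy 43.44 6258 table -0.42 124671
22 984 slope [-0.0199  0.0001] z centre 67.71 xy range 423.0 464.0 -184.0 -129.0 (array([ 444.1, -156.5]), array([40.6, 54.2]), 1.4)
20 104.22
21 105.34
22 106.37
```

View pics/wrist22.png

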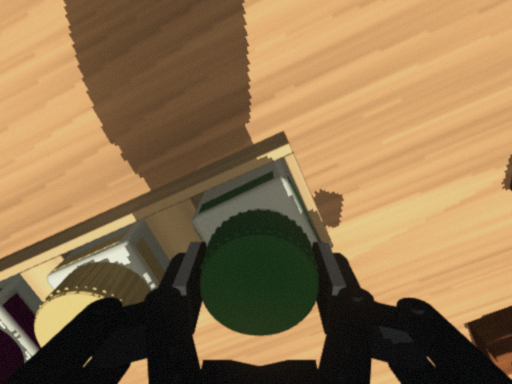

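The cap now rises freely: its top went from 104.2 to 106.4 while the shoulder held at 68.1. I keep lifting straight up and watch the pot.

```bash
python3 -m inch '{"slide":[[0,0,-1],[0,0,-1.5],[0,0,-1.5],[0,0,0]],"roll":[0,0,0,0]}'
python3 sh.py 23; python3 ped.py 23; python3 pl.py 23
python3 -m inch '{"slide":[[0,0,-1.5],[0,0,-2],[0,0,-2],[0,0,-1.5],[0,0,0]],"roll":[0,0,0,0,0]}'
python3 sh.py 24; python3 ped.py 24; python3 pl.py 24
```

```text
time_s: 25.48
ee_pos: [450.3, -157.2, 259.4]
tool_rot: [0.21, 0.978, 0.0, 0.0]
force: [-1.4, 0.4, -0.7]
opening: 50.8
[ 450.3 -157.2  259.4] [-1.4  0.4 -0.7] [ 0.17  0.25 -0.02]
shoulder 1812 [67.4 68.3 68.7 69.2] cap depth 138.29575
23 shoulder 67.72 caddy 43.44 6197 table -0.41 124167
23 1031 slope [-0.0138 -0.003 ] z centre 67.51 xy range 423.0 467.0 -184.0 -129.0 (array([ 445.2, -156.5]), array([43.8, 54.4]), 1.1)
time_s: 26.15
ee_pos: [450.3, -157.3, 266.4]
tool_rot: [0.21, 0.978, -0.0, 0.0]
force: [-0.0, -0.5, -0.3]
opening: 50.5
[ 450.3 -157.3  266.4] [-0.  -0.5 -0.3] [-0.04 -0.03  0.  ]
shoulder 1937 [66.7 67.6 67.9 68.3] cap depth 138.27597
24 shoulder 67.05 caddy 43.44 6076 table -0.4 123012
24 1171 slope [ 0.0033 -0.0046] z centre 67.11 xy range 422.0 471.0 -184.0 -129.0 (array([ 447.4, -156.2]), array([49.8, 54. ]), 2.2)
```

The pot is back at its original height (shoulder 23.6 mm over the caddy) and the wrench is near zero, so the cap is off. I raise it about 12 mm more, leaving it some 15 mm over the mouth.

```bash
python3 -m inch '{"slide":[[0,0,-3],[0,0,-4],[0,0,-4],[0,0,-1],[0,0,0],[0,0,0]],"roll":[0,0,0,0,0,0]}'
python3 sh.py 25; python3 ped.py 25; python3 pl.py 25
python3 - <<'E'
from meas import *
p,d,m=snap("side","25"); cv2.imwrite("pics/side25c.png",cv2.resize(p[110:310,180:400,::-1],None,fx=3,fy=3))
p,d,m=snap("top","25"); cv2.imwrite("pics/top25c.png",cv2.resize(p[90:220,120:390,::-1],None,fx=2.9,fy=2.9))
E
```

```text
time_s: 26.95
ee_pos: [450.1, -157.2, 278.1]
tool_rot: [0.21, 0.978, 0.0, -0.0]
force: [0.3, 1.0, -0.4]
opening: 50.5
[ 450.1 -157.2  278.1] [ 0.3  1.  -0.4] [-0.06  0.02  0.  ]
shoulder 1811 [66.8 67.6 68.  68.5] cap depth 138.3344
25 shoulder 67.02 caddy 43.42 5725 table -0.38 121238
25 1088 slope [ 0.0007 -0.0005] z centre 67.06 xy range 422.0 474.0 -184.0 -128.0 (array([ 449. , -156.2]), array([52.9, 53.9]), 2.4)
```

View pics/side25c.png

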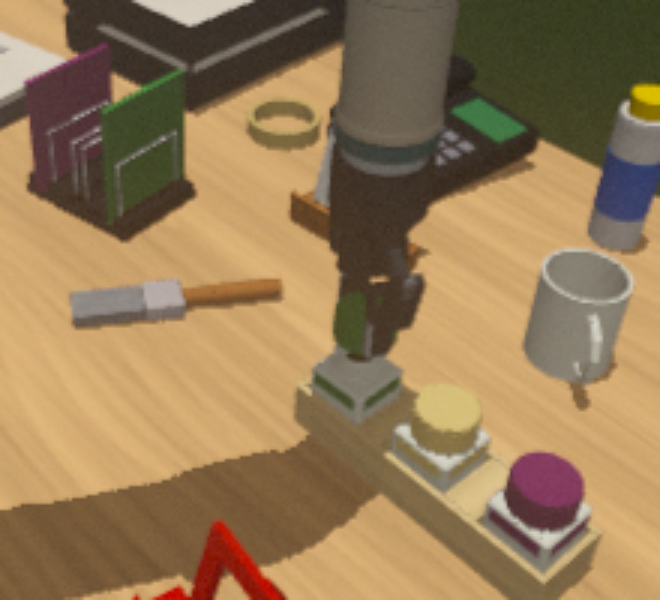

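View pics/top25c.png

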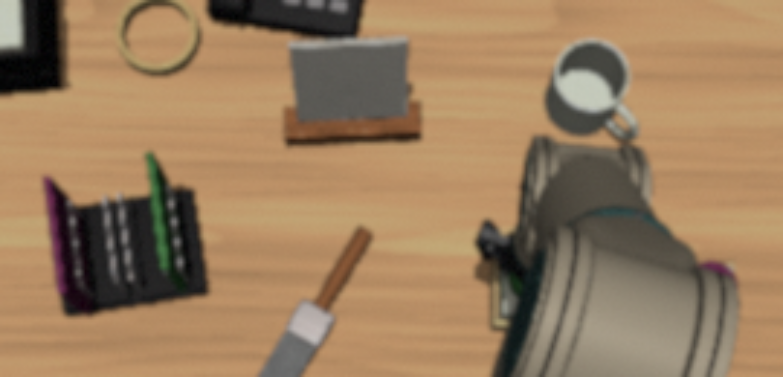

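View pics/wrist25.png

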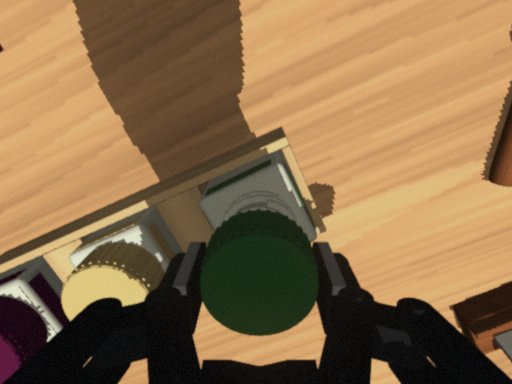

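The side crop shows the pot seated and open, with the cap held above it at about (355,320). The top view shows the white board centred on the easel ledge (350,80). The wrist view shows the bare neck (260,205) below the level cap. I hand in.

```bash
python3 - <<'E'
from bench import arm
print(arm.sign_off()); s=arm.sense(); print(s["time_s"],s["ee_pos"],s["opening"])
E
```

```text
the job is handed in; nothing more can be done
None
the job is handed in; nothing more can be done
```

The white board is on the easel and let go, and the green pot is open. The cap is held level about 15 mm above the open mouth. I handed the job in at about 27 s of the 64 s allowed.

**Board:** I drew it straight up out of the middle slot, set it on the ledge and tipped it against the back. My checks put it within about 0.5 mm of centre, leaning at about 0.27 rad against 0.26 for the easel's back. It was still in place in the last top view.

**Cap:** I turned it about 2.72 rad anticlockwise in all, rising with the thread. The rib pattern showed no slip in the jaws as far as about 2.5 rad. At the end the pot sat level at its starting height (shoulder 23.6 mm over the caddy), the force was near zero, and the bare neck showed below the cap.

**What went wrong or disagreed:**
- My first try at lifting the cap, at 2.52 rad, raised the pot about 1 mm in its well. I lowered it, turned 0.2 rad more, and the cap came off. The pot stayed about 1 mm up and slightly tilted until the cap cleared the neck, then settled back.
- The camera and pose readings differed by 1–3 mm at times, so I set the grasps by the wrist camera.
- An early viewing move went the wrong way in tool x, but touched nothing.

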